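Load a power module under the spring hood of a test dock

TASK

On the test dock, press the long spring lever down with one fingertip so that the clear hood swings up, and while that fingertip keeps it up, push the finned power module along its lane with the other fingertip, under the hood and fully home against the stop. Then draw back and let the hood close over the module. Do not grip or lift anything, never let the hood bear on the module, and leave the other things on the bench where they are.

Things in the scene. Friction and masses are not known exactly. Their poses are not given: they have to be found in the camera images.
- dock: Grey metal test dock fixed to the bench, base plate 230 x 90 x 4 mm. Origin: on the bench, below the hinge rod, level with the inner (far) face of the hood's front skirt. +x: the way the module is pushed; y to the left; z up. The 7 mm hinge rod runs along x at y = 0, 25 mm above the bench, x = -158 to +67 mm, in three posts 32 mm high (x = -156, -13, +65). Nothing is under the lever.
- lane (a point): Point on the lane's floor (4 mm above the bench), on its centre line, at x = -60, y = -46 mm of the dock. The lane runs along the dock's x from -158 mm to the stop, 49 mm wide between two rails with tops 14 mm above the bench, and is open above in front of the hood.
- stop (a point): Centre of the near face of the stop block at the lane's far end, under the hood: x = +50, y = -46 mm of the dock, 19 mm above the bench.
- cover (a joint): Angle (rad) about the hinge rod of hood, rod and lever, one rigid piece: 0 closed, end stop 0.68. Pressing the lever down raises the hood. A spring closes it: 0.12 N m at 0, about 0.3 N m at 0.52 (some 5 N on the lever 54 mm from the rod). From 0.45 up the hood clears the module's top; 0.52 is comfortable. When let go it shuts by itself.
- skirt (a point): Middle of the lower edge of the hood's front skirt; moves with it. Hood: at the dock's far end, right of the rod: clear top, aluminium walls, x = -4 to +60, y = -78 to -15 mm of the dock, 51 mm high closed; at 0.52 its outer edge is some 85 mm up. Its front skirt (x = -4 to 0, y = -76 to -40 mm) ends 26 mm above the bench: the module's tail passes under it, the finned body does not.
- lever_mid (a point): Centre of the lever's top, moving with it. Lever: ribbed aluminium plate left of the rod, 128 mm along it (x = -150 to -22 mm of the dock), 58 mm wide, 4 mm thick. Closed it slopes 30 degrees up from the rod: top at y = +17 mm 20 mm, at y = +67 mm 49 mm above the bench. At cover 0.52 it is level, y = 12 to 70 mm, top 12 mm above the bench; a fingertip can slide along its length while holding it down.
- module: Power module, about 160 g, loose in the lane: finned metal body 45 mm long (x), 44 wide, 36 high, and behind it (-x) a low grey tail 34 mm long, 30 wide, 18 high. Origin: centre of the finned body's underside; its front is at x = +22.5 mm, the tail's end at -56.5 mm. Its x lies along the lane. Home at the stop its origin is at x = +27.5 mm of the dock, the tail still sticking out of the hood.
- tail_end (a point): Centre of the end face of the module's tail, the face to push: 9 mm above the lane floor.
- heatsink: Bystander: small loose finned aluminium block 50 x 40 x 26 mm on the bench, right of the dock. Origin under its centre.
- jar: Bystander: jar 44 mm in diameter, 42 mm high, on the bench right of the hood. Origin under its centre.
- driver: Bystander: screwdriver 160 mm long lying on the bench left of the lever.
- spool: Bystander: metal spool 56 mm in diameter, 40 mm high, on the bench left of the dock's far end. Origin under its centre.
- mug: Bystander: white mug 76 mm in diameter, 85 mm high, at the left. Origin under its centre.
- meter: Bystander: hand-held meter 150 x 75 x 34 mm lying at the right. Origin under its centre.
Things that resemble listed ones, but are neither listed nor needed, are in the scene too. Leave any pink look-alike of the module alone.

How it is judged:
By the outcome, as a careful person would: the job done as asked, in the order asked, and still so for the second after the job is handed in, with the robot touching nothing.
It also fails if it takes over 45 s, if anything falls off the work surface, if the arm or the gripper's body presses on something with over 40 N, if the wrist force passes 120 N, or if a joint passes its speed limit or range.

ROBOT

A 6-joint arm with a two-finger parallel gripper is mounted at the origin on the work surface. World frame = base frame: x ahead of the robot, y to its left, z up, the work surface at z = 0. Lengths are in m, angles in rad, forces in N, time in s.
With the tool pointing down it reaches from about 0.225 to 0.875 m from the base axis. Payload 3.4 kg.
Tool frame: the origin (TCP) lies on the centre line of the jaws, within the pads' length; the fingertips stand 17 mm ahead of it and the grasp point (between the pads) lies 2 mm behind it (manip.finger_overhang is the distance from the TCP to the fingertips, in m); y points along the fingers, x is the direction in which the jaws open and shut, and the axes are right-handed (so a half turn about y gives the same grasp; the last joint's range is limited). The gripper opens to 85 mm and grips with 20 to 120 N. Pads are 22 mm wide; open, the fingers measure 114 mm over their backs; the gripper's body (76 mm by 85 mm) begins 54 mm behind the grasp point. The pads swing forward as they close: fully open they stand 13 mm farther back than shut.
Start: joints at [0.992, 0.276, 1.505, -0, 1.361, -0.121], TCP at [0.254, 0.516, 0.248] pointing down, gripper open.
Joint ranges: [-2.89, 2.89], [-0.75, 2.08], [0.22, 2.7], [-1.18, 4.32], [0.11, 2.71], [-2.7, 2.7]. Speed limits (rad/s): [2.57, 2.57, 3.14, 3.14, 3.14, 3.14].

INTERFACE

Orientations are given as a unit quaternion [w, x, y, z].
In Python, from rig import manip gives the robot as it stands.
- The arm moves only by the tool arm_command, never from a script. Its argument "commands" is a list of rows, each a list of 3 entries, a list of its own where there are three numbers: the finger opening in cm, from 0 to 8.54, then the shift along the world's x, y, z in cm, then the turn about the world's z in rad. A call has 1 to 12 rows; each row shifts and turns the commanded pose from where the row before left it; what a row does not reach is not made up. A row lasts 1/10 s, in which the tool goes at most 50 mm and 8.59 degrees, less where a joint would pass 70% of its speed; a pose out of reach is approached as far as the arm can. A call with a gripper value outside its range is refused whole. The fingers move at their own pace and stop on an object; "grip_force" is the grip in N (left out, the last holds). Time passes only in rows, so rows that do not move let the fingers close. It gives the time, the measured TCP pose, the force and the opening at its end, in the units of the state.
- manip.get_state(): the state, without advancing time (a new reading comes with each control period).
- manip.get_image(name): name is "side" or "top"; returns a dict with "pixels" (480x640x3 uint8, red, green, blue), "range_z" (480x640 float32, m along the optical axis (not along the pixel's ray), 0 where there is no reading), "intrinsics" (3x3 intrinsics, pixels), "R" (3x3) and "t" (3): a world point X has camera coordinates R X + t. Camera axes: x right, y down, z forward; pixel columns grow to the right and rows downward; lengths in m; the calibration is good to about 2 mm. A picture is of the moment at which its call begins.
- manip.sign_off(): hands the job in, once; it reports no verdict.
The state is a dict: "clock": time; "qpos": joint angles; "qd": joint speeds; "effort": joint torques, N m; "position": TCP position; "ee_rot": TCP orientation; "contact_force": force on the tool from outside, world axes, zero at the start; "moment": the same for the moment, N m; "width": finger opening in m.
Only numpy, scipy, OpenCV 4.12 (cv2) and the standard library are available. Lean on these libraries where they do the work, as an engineer would, in place of code of your own. Each camera call takes 0.05 s, during which the arm holds its last target.

## Working session

There is one attempt and no reset: what is moved stays moved. The work goes in short steps, Python scripts to look and compute and a tool call to move; the robot and the scene stay as the last step left them, time stands still between calls to the robot, and variables do not carry over. Pictures are saved under pics/ and viewed, and the job is handed in when it is done.

Besides the shell and the picture viewer there is one more tool, called after "Call:" as name(argument=value, ...), one argument or row to a line, values as JSON. arm_command: Moves the arm, as the interface text tells. Its arguments: {"type":"object","properties":{"commands":{"type":"array"},"grip_force":{"type":"number"}},"required":["commands"]}

```bash
ls; mkdir -p pics; python3 - <<'E'
from rig import manip
import cv2,numpy as np
s=manip.get_state();print(s)
for n in("top","side"):
    im=manip.get_image(n)
    cv2.imwrite(f"pics/{n}0.png",im["pixels"][:,:,::-1]); np.savez(f"pics/{n}0.npz",**im)
    print(n,im["intrinsics"],im["R"],im["t"])
E
```

```text
pics
{'clock': 0.0, 'qpos': array([ 9.92019168e-01,  2.76593417e-01,  1.50613467e+00, -3.50205988e-06,
        1.36072187e+00, -1.20980712e-01]), 'qd': array([-0.00041534,  0.00219934, -0.00079952, -0.00024017, -0.00161468,
       -0.00053108]), 'effort': array([ 9.86648556e-04, -4.16760814e+01, -2.45800692e+01, -1.18270427e-04,
        1.10330171e-02, -1.03466351e-05]), 'position': array([0.25385115, 0.51536642, 0.24743999]), 'ee_rot': array([-0.60013228,  0.60068853,  0.3729114 , -0.37410109]), 'contact_force': array([-1.31922221,  0.05551861,  0.44142243]), 'moment': array([ 0.00582048,  0.01937273, -0.04819267]), 'width': 0.0854193280556166}
top [[621.0762153    0.         318.59650372]
 [  0.         621.0762153  241.9446979 ]
 [  0.           0.           1.        ]] [[ 0.01451352 -0.99980414 -0.01345545]
 [-0.99838873 -0.01375206 -0.05505289]
 [ 0.05485707  0.01423278 -0.99839277]] [0.00511927 0.58637503 1.90112376]
side [[576.18936965   0.         318.0439083 ]
 [  0.         576.18936965 234.21625655]
 [  0.           0.           1.        ]] [[ 0.99880545 -0.0463816  -0.01537593]
 [-0.04600398 -0.78650965 -0.61586216]
 [ 0.01647136  0.61583384 -0.78770386]] [-0.56735485  0.06570106  1.41230972]
```

View pics/top0.png

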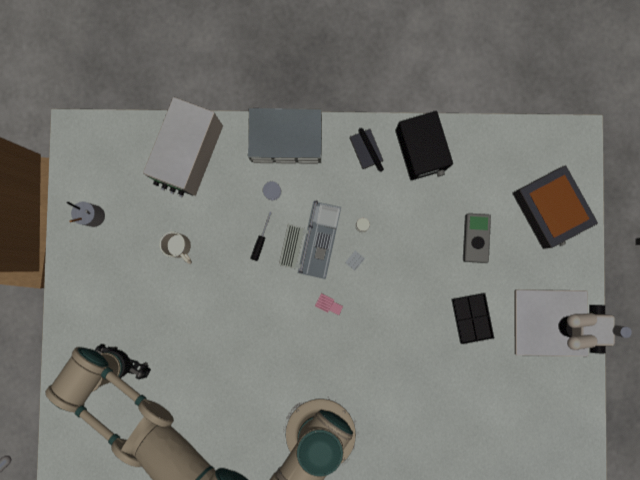

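View pics/side0.png

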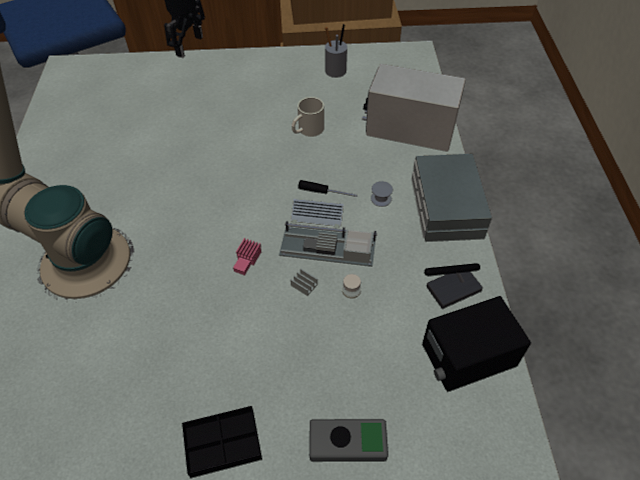

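```bash
python3 - <<'E'
import cv2,numpy as np
for n,(r0,r1,c0,c1) in dict(top=(190,320,240,400),side=(170,300,220,400)).items():
    z=np.load(f"pics/{n}0.npz")
    p=z["pixels"][r0:r1,c0:c1,::-1]
    k=800/(c1-c0)
    p=cv2.resize(p,None,fx=k,fy=k,interpolation=cv2.INTER_CUBIC)[:600]
    for c in range(c0,c1,20): cv2.putText(p,str(c),(int((c-c0)*k),10),0,.4,(0,0,255)); cv2.line(p,(int((c-c0)*k),12),(int((c-c0)*k),18),(0,0,255))
    for r in range(r0,r1,20): cv2.putText(p,str(r),(0,int((r-r0)*k)+4),0,.4,(0,0,255))
    cv2.imwrite(f"pics/{n}0c.png",p);print(k)
E
```

```text
5.0
4.444444444444445
```

View pics/top0c.png

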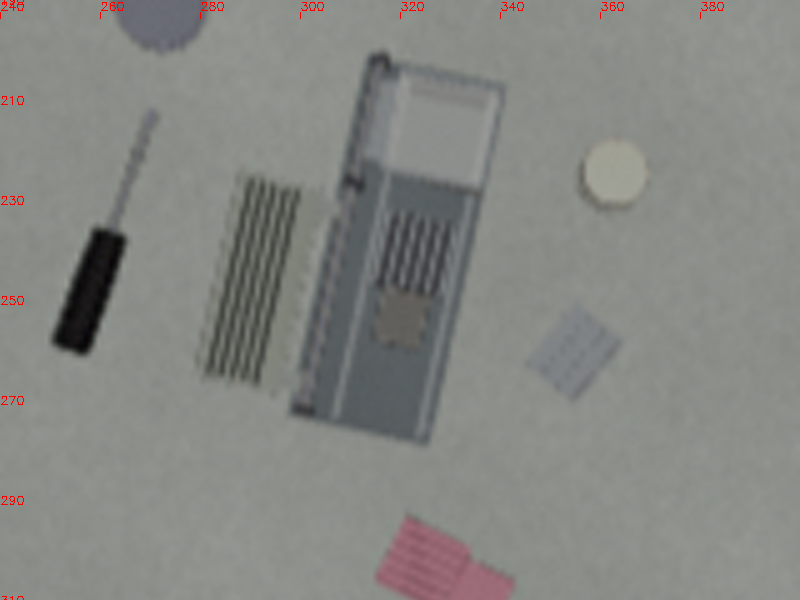

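View pics/side0c.png

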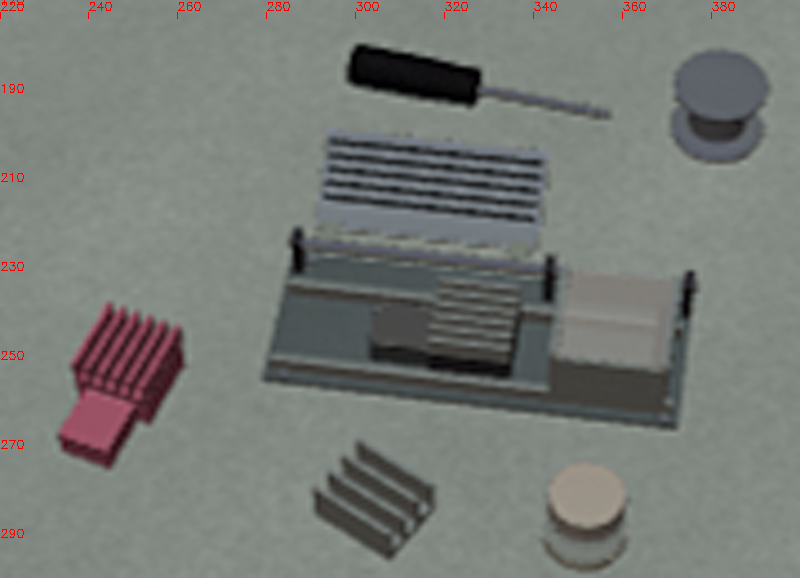

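```bash
cat > h.py <<'E'
import numpy as np,cv2
def cam(n,tag="0"): 
    z=np.load(f"pics/{n}{tag}.npz"); return z
def proj(z,X):
    c=np.atleast_2d(X)@z["R"].T+z["t"]; p=c@z["intrinsics"].T; return p[:,:2]/p[:,2:]
def ray(z,uv,h):
    d=np.linalg.inv(z["intrinsics"])@np.array([uv[0],uv[1],1.]); d=z["R"].T@d; o=-z["R"].T@z["t"]
    return o+d*(h-o[2])/d[2]
E
cat > fit.py <<'E'
from h import *
from scipy.optimize import least_squares
T,S=cam("top"),cam("side")
def w(p,P):
    c,s=np.cos(p[2]),np.sin(p[2]); P=np.atleast_2d(P)
    return np.c_[p[0]+c*P[:,0]-s*P[:,1],p[1]+s*P[:,0]+c*P[:,1],P[:,2]]
posts=np.array([[-.156,0,.032],[-.013,0,.032],[.065,0,.032]])
sp=np.array([[286.6,222.2],[343.75,228],[375,231.7]])
tp=np.array([[300.8,271.6],[310.6,226.6],[315.8,202]])
sc=np.array([[279.9,255.5],[371.9,266]]);tc=np.array([[325.4,278.6],[340.6,207]])
def res(p,sep=False):
    cor=np.array([[-.16+p[4],p[3],.004],[.07+p[4],p[3],.004]])
    return np.r_[(proj(S,w(p,posts))-sp).ravel(),(proj(T,w(p,posts))-tp).ravel(),(proj(S,w(p,cor))-sc).ravel(),(proj(T,w(p,cor))-tc).ravel()]
r=least_squares(res,[.56,0.02,0,-.08,0],loss="soft_l1")
p=r.x
if __name__=="__main__":
    print(p);print(np.round(r.fun.reshape(-1,2),1))
    for nm,z,hh in(("side",S,0),("top",T,0)): pass
    # module points
    def dock(X): 
        c,s=np.cos(p[2]),np.sin(p[2]); d=np.array(X)-[p[0],p[1],0]; return np.round(1e3*np.array([c*d[0]+s*d[1],-s*d[0]+c*d[1],d[2]]),1)
    to=lambda u,v:(240+u/5,190+v/5); so=lambda u,v:(220+u/4.4444,170+v/4.4444)
    print("top tail end",[dock(ray(T,to(*q),.022)) for q in((375,341),(418,350))])
    print("side tail end top",[dock(ray(S,so(*q),.022)) for q in((372,302),(372,330))])
    print("fin front top corners side",[dock(ray(S,so(*q),.040)) for q in((521,288),(514,350))])
    print("fin top",[dock(ray(T,to(*q),.040)) for q in((395,210),(452,225),(375,282),(440,293))])
E
python3 fit.py; python3 -c "
from rig import manip;print(manip.finger_overhang,[a for a in dir(manip) if a[0]!='_'])"
```

```text
[ 0.64591655  0.03678643 -0.19684296 -0.08070155 -0.00113709]
[[-0.1  0.1]
 [-0.3  0.5]
 [ 0.   0.2]
 [-0.4  0.3]
 [-0.3 -0.3]
 [-0.2 -0.5]
 [-0.8 -0.8]
 [ 1.  -0.6]
 [ 0.5  0.5]
 [ 0.8 -0.2]]
top tail end [array([-105.5,  -34.4,   22. ]), array([-105.4,  -61.4,   22. ])]
side tail end top [array([-107.,  -35.,   22.]), array([-103.8,  -54.2,   22. ])]
fin front top corners side [array([-25. , -27.8,  40. ]), array([-23.2, -70.2,  40. ])]
fin top [array([-25.2, -30. ,  40. ]), array([-26.9, -65.9,  40. ]), array([-70.8, -27.3,  40. ]), array([-69. , -67.5,  40. ])]
0.017 ['MotionError', 'finger_overhang', 'get_image', 'get_state', 'sign_off']
```

```bash
cat >> h.py <<'E'
def cloud(z):
    d=z["range_z"]; v,u=np.nonzero(d>0); dd=d[v,u]
    c=np.linalg.inv(z["intrinsics"])@np.vstack([u,v,np.ones_like(u)])*dd
    X=(z["R"].T@(c-z["t"][:,None])).T
    return X,u,v
E
python3 - <<'E'
from h import *
from scipy.spatial.transform import Rotation as R
q=np.array([-0.60013228,  0.60068853,  0.3729114 , -0.37410109]);M=R.from_quat(q[[1,2,3,0]]).as_matrix()
print(M.round(3)); t=np.array([0.25385115, 0.51536642, 0.24743999])
for n in("side","top"):
    z=cam(n);X,u,v=cloud(z)
    L=(X-t)@M
    k=(np.abs(L[:,0])<.09)&(np.abs(L[:,2])<.06)&(X[:,2]>.1)&(X[:,2]<.36)
    L=L[k];print(n,k.sum())
    for y0 in np.arange(-.1,.03,.01):
        b=L[(L[:,1]>=y0)&(L[:,1]<y0+.01)]
        if len(b): print(round(y0*1e3),len(b),"x",(1e3*b[:,0].min()).round(),(1e3*b[:,0].max()).round(),"z",(1e3*b[:,2].min()).round(),(1e3*b[:,2].max()).round())
E
```

```text
[[ 0.442 -0.001 -0.897]
 [ 0.897 -0.002  0.442]
 [-0.002 -1.     0.   ]]
side 1076
-100 155 x -74.0 67.0 z -23.0 12.0
-90 148 x -76.0 67.0 z -23.0 14.0
-80 131 x -79.0 70.0 z -22.0 11.0
-70 132 x -79.0 69.0 z -23.0 12.0
-60 132 x -81.0 75.0 z -18.0 12.0
-50 85 x -78.0 77.0 z -15.0 12.0
-40 49 x -61.0 65.0 z -14.0 7.0
-30 56 x -61.0 49.0 z -15.0 16.0
-20 58 x -63.0 49.0 z -13.0 11.0
-10 44 x -59.0 59.0 z -12.0 13.0
0 19 x -51.0 51.0 z -9.0 12.0
top 418
-100 89 x -71.0 70.0 z -14.0 11.0
-90 40 x -72.0 68.0 z -22.0 10.0
-80 37 x -71.0 70.0 z -19.0 13.0
-70 46 x -71.0 69.0 z -19.0 16.0
-60 63 x -74.0 69.0 z -16.0 16.0
-50 37 x -73.0 74.0 z -16.0 3.0
-40 9 x -56.0 64.0 z -14.0 -6.0
-30 11 x -57.0 49.0 z -13.0 -7.0
-20 9 x -55.0 55.0 z -13.0 -9.0
-10 9 x -54.0 55.0 z -13.0 -7.0
0 3 x -48.0 45.0 z -9.0 -6.0
```

```bash
cat > plan.py <<'E'
from fit import *
def tcp(e,psi,y=.003):
    x=e-.04975*np.sin(psi)-(.011*np.cos(psi)+.00725*np.sin(psi))
    return w(p,[[x,y,0]])[0][:2], 1.374-(-.19684)*0+0*psi+psi-(1.374-(np.pi/2+p[2]))
E
python3 - <<'E'
from plan import *
for e,psi in((-.112,0),(-.105,0),(-.090,.1),(-.070,.2),(-.05,.3),(-.029,.35),(-.035,.35)): 
    a=tcp(e,psi);print(e,psi,(a[0]*100).round(2),round(a[1],3))
T=cam("top")
for nm,uv,h in(("mug",(176,240),.085),("spool",(271,190),.04),("driver",(262,245),.01)): print(nm,ray(T,uv,h))
a=tcp(-.112,0);print((a[0]-[.2539,.5154])*100,a[1]-1.113)
E
```

```text
-0.112 0 [52.59  6.38] 1.374
-0.105 0 [53.27  6.24] 1.374
-0.09 0.1 [54.19  6.06] 1.474
-0.07 0.2 [55.62  5.77] 1.574
-0.05 0.3 [57.06  5.49] 1.674
-0.029 0.35 [58.88  5.12] 1.724
-0.035 0.35 [58.29  5.24] 1.724
mug [0.58241319 0.43828775 0.085     ]
spool [0.74241237 0.16131785 0.04      ]
driver [0.57468238 0.188813   0.01      ]
[ 27.19785358 -45.16158742] 0.26095336339229647
```

Call:
arm_command(
  commands=[
    [8.54, [2.3, -3.8, 0], 0.02],
    [8.54, [2.3, -3.8, 0], 0.02],
    [8.54, [2.3, -3.8, 0], 0.02],
    [8.54, [2.3, -3.8, 0], 0.02],
    [8.54, [2.3, -3.8, 0], 0.02],
    [8.54, [2.3, -3.8, 0], 0.02],
    [8.54, [2.3, -3.8, 0], 0.02],
    [8.54, [2.3, -3.8, 0], 0.02],
    [8.54, [2.3, -3.8, 0], 0.03],
    [8.54, [2.3, -3.8, 0], 0.03],
    [8.54, [2.3, -3.8, 0], 0.03],
    [8.54, [1.9, -3.4, 0], 0.01],
  ],
)

```text
clock: 1.3
position: [0.5269, 0.0618, 0.248]
ee_rot: [0.547, -0.547, -0.448, 0.448]
contact_force: [0.5, 0.3, 0.5]
width: 0.0855
```

Call:
arm_command(
  commands=[
    [8.54, [0, 0, -3], 0],
    [8.54, [0, 0, -3], 0],
    [8.54, [0, 0, -3], 0],
    [8.54, [0, 0, -2], 0],
    [8.54, [0, 0, -1], 0],
    [8.54, [0, 0, 0], 0],
    [8.54, [0, 0, 0], 0],
  ],
)

```text
clock: 2.0
position: [0.5268, 0.0639, 0.1289]
ee_rot: [-0.547, 0.547, 0.449, -0.448]
contact_force: [0.9, 0.6, 0.0]
width: 0.0857
```

```bash
cat > shot.py <<'E'
import sys
from rig import manip
from plan import *
tag=sys.argv[1]
from scipy.spatial.transform import Rotation as R
for n,(r0,r1,c0,c1) in dict(top=(190,320,240,400),side=(140,290,240,420)).items():
    im=manip.get_image(n); np.savez(f"pics/{n}{tag}.npz",**im)
    q=im["pixels"][r0:r1,c0:c1,::-1]; k=4
    q=cv2.resize(q,None,fx=k,fy=k,interpolation=cv2.INTER_CUBIC)
    cv2.imwrite(f"pics/{n}{tag}c.png",q)
s=manip.get_state(); pos=s["position"]; q=s["ee_rot"];M=R.from_quat(q[[1,2,3,0]]).as_matrix()
c,sn=np.cos(p[2]),np.sin(p[2]); d=pos[:2]-p[:2]
psi=np.arctan2(M[1,0],M[0,0])-np.pi/2-p[2]
def dk(X): 
    d=X[:,:2]-p[:2]; return np.c_[c*d[:,0]+sn*d[:,1],-sn*d[:,0]+c*d[:,1],X[:,2]]
print("clock",s["clock"],"pos",pos.round(4),"dock tcp mm",(dk(pos[None])[0]*1e3).round(1),"psi",psi.round(3),"F",s["contact_force"].round(1))
for n in("side","top"):
    z=cam(n,tag);X,u,v=cloud(z);L=(X-pos)@M
    k=(np.abs(np.abs(L[:,0])-.05)<.02)&(np.abs(L[:,2])<.02)&(L[:,1]>-.04)&(L[:,1]<.03)
    if pos[2]>.1: print(n,"max fwd mm",np.sort(L[k][:,1])[-6:]*1e3, "L fingers z range",np.percentile(L[k][:,2],[2,98]), "x", [np.percentile(L[k&(np.sign(L[:,0])==g)][:,0],[2,50,98]).round(4) for g in(-1,1)])
E
python3 shot.py 1
```

```text
clock 2.1 pos [0.5272 0.0639 0.1296] dock tcp mm [-121.8    3.3  129.6] psi -0.001 F [ 0.2 -0.4 -0. ]
side max fwd mm [-0.30786639  1.14773179  4.25702936  4.52063322  4.55336742  6.35573048] L fingers z range [-0.01097926  0.01123353] x [array([-0.0593, -0.0546, -0.0485]), array([0.0382, 0.0418, 0.0479])]Traceback (most recent call last):
  File "shot.py", line 20, in <module>
    if pos[2]>.1: print(n,"max fwd mm",np.sort(L[k][:,1])[-6:]*1e3, "L fingers z range",np.percentile(L[k][:,2],[2,98]), "x", [np.percentile(L[k&(np.sign(L[:,0])==g)][:,0],[2,50,98]).round(4) for g in(-1,1)])
                                                                                        ~~~~~~~~~~~~~^^^^^^^^^^^^^^^^^^
    return _quantile_unchecked(
        a, q, axis, out, overwrite_input, method, keepdims, weights)
    return _ureduce(a,
                    func=_quantile_ureduce_func,
    ...<5 lines>...
                    overwrite_input=overwrite_input,
                    method=method)
    r = func(a, **kwargs)
    result = _quantile(arr,
                       quantiles=q,
    ...<2 lines>...
                       out=out,
                       weights=wgt)
    slices_having_nans = np.isnan(arr[-1, ...])
                                  ~~~^^^^^^^^^
IndexError: index -1 is out of bounds for axis 0 with size 0
```

View pics/side1c.png

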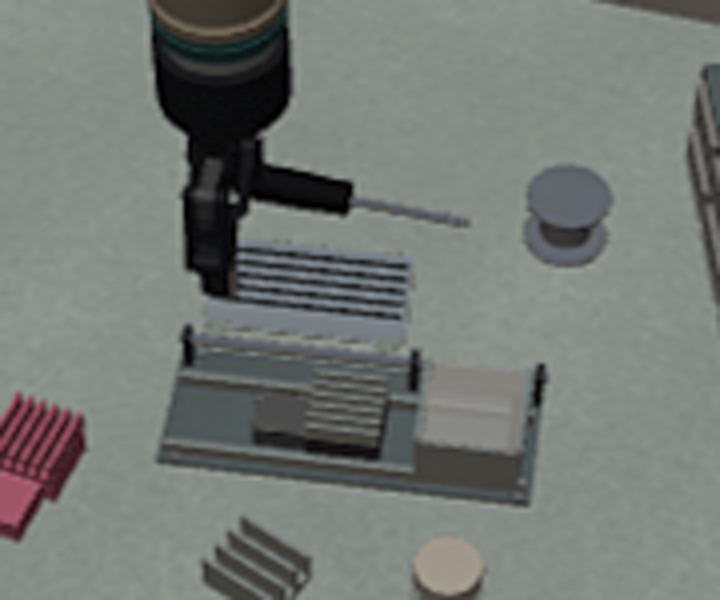

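Call:
arm_command(
  commands=[
    [8.54, [-0.2, 0.0, -2], 0],
    [8.54, [0, 0, -3], 0],
    [8.54, [0, 0, -2], 0],
    [8.54, [0, 0, -1], 0],
    [8.54, [0, 0, -0.5], 0],
    [8.54, [0, 0, -0.5], 0],
    [8.54, [0, 0, -0.4], 0],
    [8.54, [0, 0, -0.4], 0],
    [8.54, [0, 0, 0], 0],
  ],
)

```text
clock: 3.0
position: [0.5252, 0.064, 0.0307]
ee_rot: [-0.547, 0.547, 0.449, -0.447]
contact_force: [0.4, 1.3, 4.5]
width: 0.0854
```

```bash
sed -i 's/^    if pos\[2\]>.1/    if False/' shot.py; python3 shot.py 2
```

```text
clock 3.1 pos [0.5252 0.0639 0.0309] dock tcp mm [-123.7    3.    30.9] psi -0.001 F [1.3 0.9 2.9]
```

View pics/side2c.png

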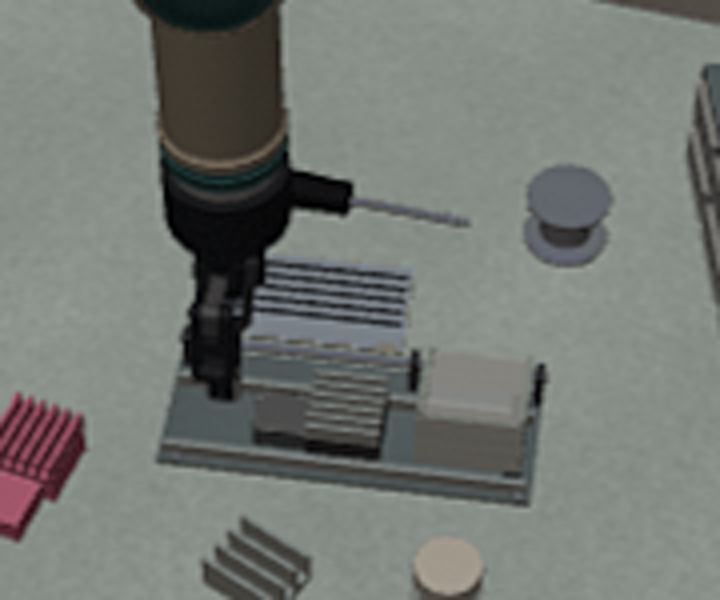

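Call:
arm_command(
  commands=[
    [8.54, [0, 0, -0.4], 0],
    [8.54, [0, 0, -0.4], 0],
    [8.54, [0, 0, -0.4], 0],
    [8.54, [0, 0, -0.25], 0],
    [8.54, [0, 0, 0], 0],
    [8.54, [0, 0, 0], 0],
  ],
)

```text
clock: 3.7
position: [0.525, 0.0626, 0.0159]
ee_rot: [-0.546, 0.548, 0.448, -0.448]
contact_force: [1.4, -4.5, 6.8]
width: 0.0857
```

```bash
python3 shot.py 3; python3 - <<'E'
from plan import *
c,sn=np.cos(p[2]),np.sin(p[2])
for tag in("0","2","3"):
  for n in("top","side"):
    X,u,v=cloud(cam(n,tag)); d=X[:,:2]-p[:2]; D=np.c_[c*d[:,0]+sn*d[:,1],-sn*d[:,0]+c*d[:,1],X[:,2]]*1e3
    k=(D[:,0]>-80)&(D[:,0]<-30)&(D[:,1]>15)&(D[:,1]<66)&(D[:,2]<60)&(D[:,2]>6)
    f=np.polyfit(D[k,1],D[k,2],1); print(tag,n,k.sum(),"lever slope deg",np.degrees(np.arctan(f[0])).round(1),"z at 40:",np.polyval(f,40).round(1),
     "hood max z",np.percentile(D[(D[:,0]>5)&(D[:,0]<55)&(D[:,1]<-20)&(D[:,1]>-80)][:,2],[50,98]).round(1))
E
```

```text
clock 3.8 pos [0.525  0.0626 0.016 ] dock tcp mm [-123.6    1.7   16. ] psi -0.0 F [ 1.2 -4.2  7.1]
0 top 264 lever slope deg 31.8 z at 40: 33.9 hood max z [50.7 61.1]
0 side 437 lever slope deg 30.0 z at 40: 32.7 hood max z [47.4 53.2]
2 top 224 lever slope deg 17.8 z at 40: 23.8 hood max z [60.7 74.4]
2 side 379 lever slope deg 17.3 z at 40: 23.3 hood max z [55.2 67.4]
3 top 205 lever slope deg -0.9 z at 40: 14.6 hood max z [72.8 90.2]
3 side 302 lever slope deg -0.4 z at 40: 11.6 hood max z [61.3 84.7]
```

View pics/side3c.png

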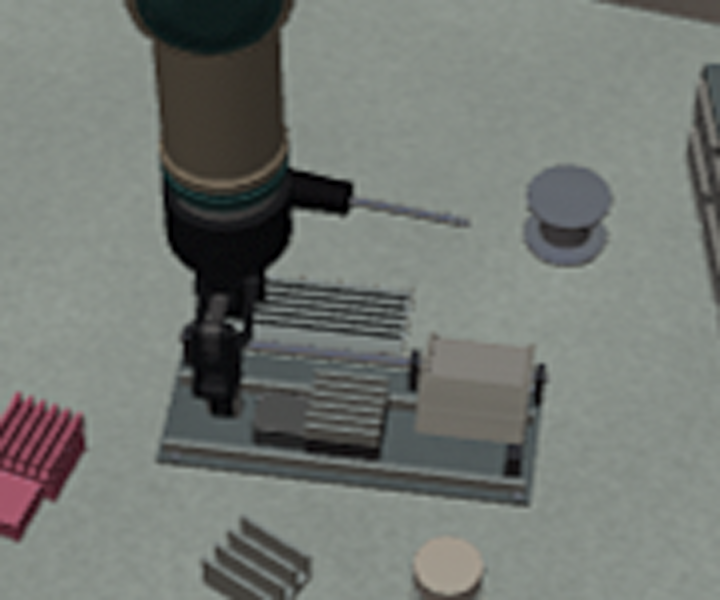

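View pics/top3c.png

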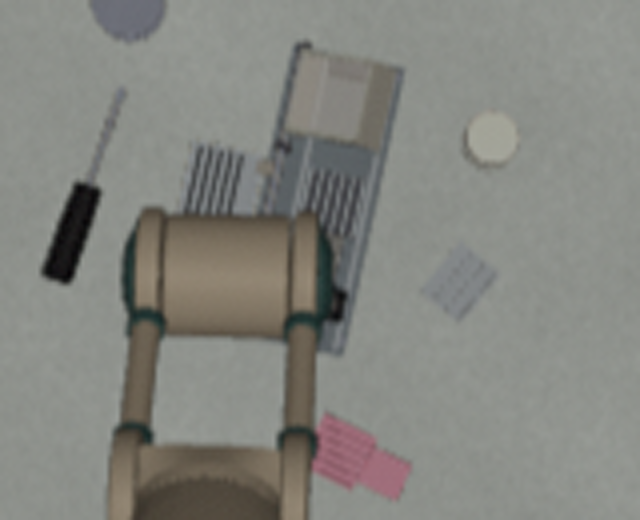

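Call:
arm_command(
  commands=[
    [8.54, [0.32, -0.06, 0], 0.0175],
    [8.54, [0.32, -0.06, 0], 0.0175],
    [8.54, [0.32, -0.06, 0], 0.0175],
    [8.54, [0.32, -0.06, 0], 0.0175],
    [8.54, [0.32, -0.06, 0], 0.0175],
  ],
)

```text
clock: 4.3
position: [0.5356, 0.0609, 0.0147]
ee_rot: [0.529, -0.524, -0.47, 0.475]
contact_force: [-5.0, 0.6, 7.7]
width: 0.0855
```

```bash
cat > chk.py <<'E'
import sys
from plan import *
tag=sys.argv[1]
c,sn=np.cos(p[2]),np.sin(p[2])
for n in("top","side"):
    X,u,v=cloud(cam(n,tag)); d=X[:,:2]-p[:2]; D=np.c_[c*d[:,0]+sn*d[:,1],-sn*d[:,0]+c*d[:,1],X[:,2]]*1e3
    k=(D[:,0]>-60)&(D[:,0]<-28)&(D[:,1]>15)&(D[:,1]<66)&(D[:,2]<60)&(D[:,2]>6)
    f=np.polyfit(D[k,1],D[k,2],1) if k.sum()>30 else [np.nan]*2
    print(n,k.sum(),"lever slope deg",np.degrees(np.arctan(f[0])).round(1),"z40",np.polyval(f,40).round(1),"hood",np.percentile(D[(D[:,0]>5)&(D[:,0]<55)&(D[:,1]<-20)&(D[:,1]>-80)][:,2],[50,98]).round(1))
E
python3 shot.py 4; python3 chk.py 4
```

```text
clock 4.4 pos [0.5365 0.0608 0.0148] dock tcp mm [-112.     2.2   14.8] psi 0.088 F [-3.7  0.8  6.3]
top 115 lever slope deg 0.1 z40 13.1 hood [74.3 91. ]
side 182 lever slope deg -1.6 z40 10.7 hood [60.7 85.4]
```

View pics/side4c.png

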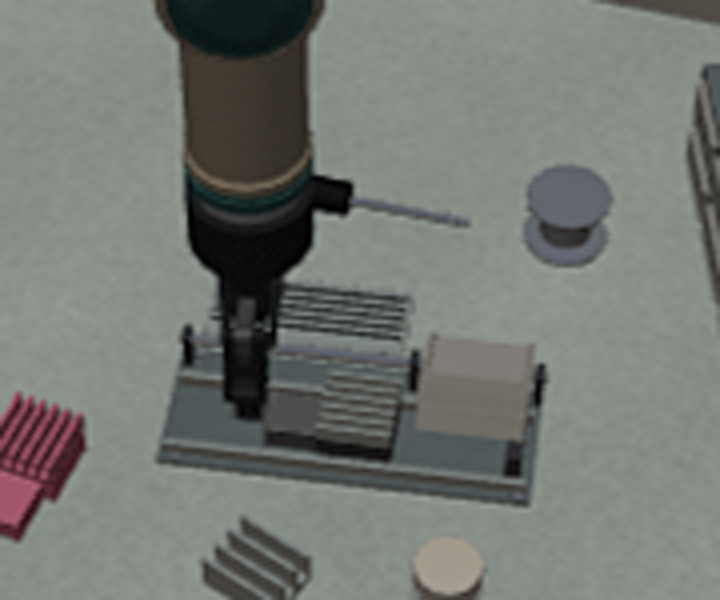

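Call:
arm_command(
  commands=[
    [8.54, [0.32, -0.06, 0.03], 0.0175],
    [8.54, [0.32, -0.06, 0.03], 0.0175],
    [8.54, [0.32, -0.06, 0], 0.0175],
    [8.54, [0.32, -0.06, 0], 0.0175],
    [8.54, [0.32, -0.06, 0], 0.0175],
  ],
)

```text
clock: 4.9
position: [0.5521, 0.058, 0.0152]
ee_rot: [0.508, -0.503, -0.492, 0.497]
contact_force: [-4.0, 1.1, 5.2]
width: 0.0856
```

```bash
python3 shot.py 5; python3 chk.py 5
```

```text
clock 5.0 pos [0.5529 0.0579 0.0153] dock tcp mm [-95.4   2.5  15.3] psi 0.175 F [-3.7  0.9  5.4]
top 27 lever slope deg nan z40 nan hood [74.5 90.4]
side 188 lever slope deg -0.8 z40 10.9 hood [60.8 85.3]
```

View pics/side5c.png

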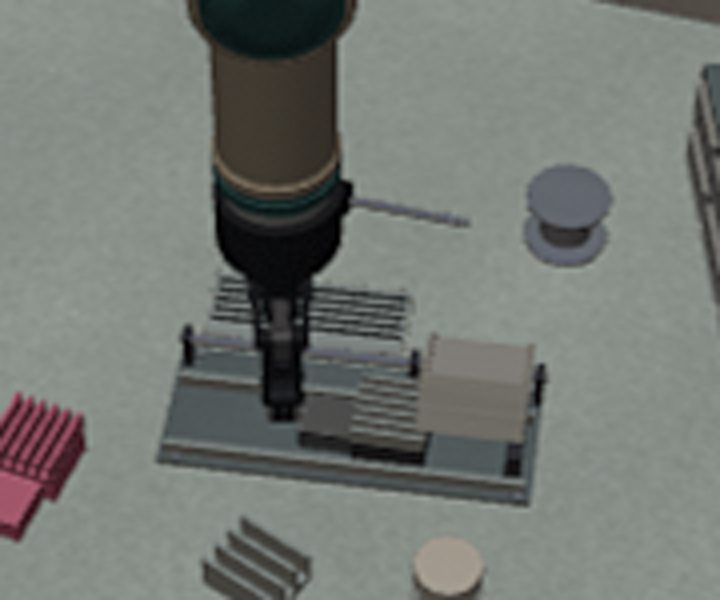

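View pics/top5c.png

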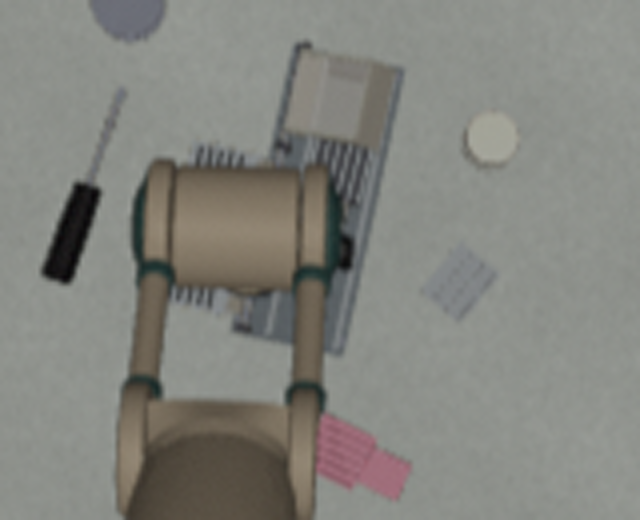

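Call:
arm_command(
  commands=[
    [8.54, [0.32, -0.06, 0], 0.0175],
    [8.54, [0.32, -0.06, 0], 0.0175],
    [8.54, [0.32, -0.06, 0], 0.0175],
    [8.54, [0.32, -0.06, 0], 0.0175],
    [8.54, [0.32, -0.06, 0], 0.0175],
  ],
)

```text
clock: 5.5
position: [0.568, 0.0551, 0.0153]
ee_rot: [0.486, -0.481, -0.514, 0.518]
contact_force: [-4.6, 1.6, 6.3]
width: 0.0856
```

```bash
python3 shot.py 6; python3 chk.py 6
```

```text
clock 5.6 pos [0.5687 0.0549 0.0153] dock tcp mm [-79.3   2.7  15.3] psi 0.262 F [-3.1  0.9  5.9]
top 0 lever slope deg nan z40 nan hood [73.7 90.3]
side 191 lever slope deg 0.4 z40 11.6 hood [60.4 84.7]
```

View pics/side6c.png

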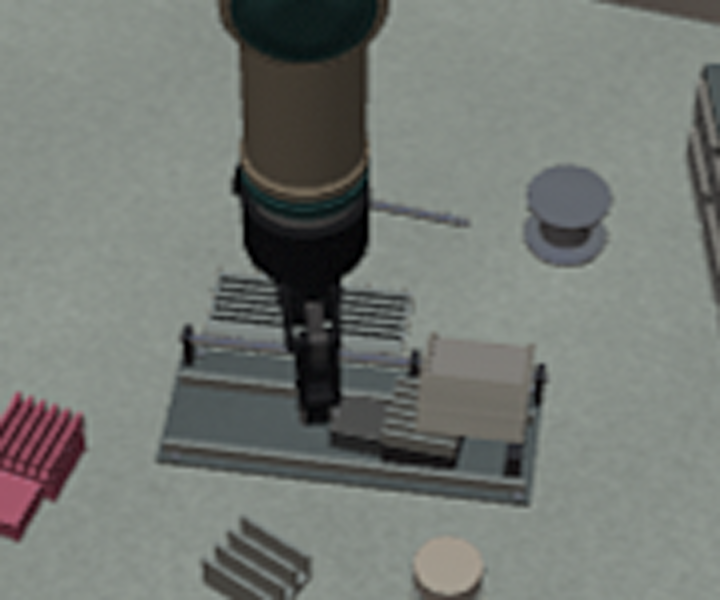

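Call:
arm_command(
  commands=[
    [8.54, [0.32, -0.06, -0.02], 0.02],
    [8.54, [0.32, -0.06, 0], 0.02],
    [8.54, [0.32, -0.06, 0], 0.02],
    [8.54, [0.3, -0.06, 0], 0.02],
    [8.54, [0.3, -0.06, 0], 0.01],
  ],
)

```text
clock: 6.1
position: [0.5832, 0.0523, 0.0151]
ee_rot: [0.462, -0.457, -0.535, 0.539]
contact_force: [-6.2, 1.5, 7.5]
width: 0.0857
```

```bash
python3 shot.py 7; python3 chk.py 7
```

```text
clock 6.2 pos [0.5839 0.0521 0.0151] dock tcp mm [-63.8   2.9  15.1] psi 0.352 F [-4.5  1.1  6.3]
top 0 lever slope deg nan z40 nan hood [73.7 88.2]
side 95 lever slope deg -1.5 z40 11.0 hood [60.2 85.3]
```

View pics/side7c.png

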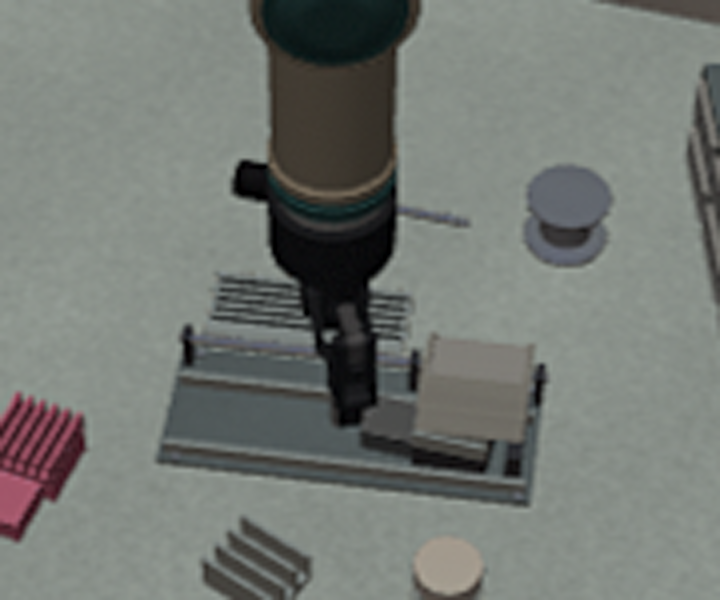

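Call:
arm_command(
  commands=[
    [8.54, [0.2, -0.04, 0], 0],
    [8.54, [0.2, -0.04, 0], 0],
    [8.54, [0, 0, 0], 0],
  ],
)

```text
clock: 6.5
position: [0.5876, 0.0513, 0.0151]
ee_rot: [0.462, -0.457, -0.535, 0.539]
contact_force: [-3.5, 1.1, 5.9]
width: 0.0855
```

Call:
arm_command(
  commands=[
    [8.54, [0.15, -0.03, 0], 0],
    [8.54, [0.1, -0.02, 0], 0],
    [8.54, [0, 0, 0], 0],
  ],
)

```text
clock: 6.8
position: [0.59, 0.0508, 0.0151]
ee_rot: [0.462, -0.457, -0.535, 0.539]
contact_force: [-5.9, 0.5, 6.7]
width: 0.0851
```

```bash
python3 shot.py 8; python3 chk.py 8
```

```text
clock 6.9 pos [0.59   0.0508 0.0151] dock tcp mm [-57.6   2.8  15.1] psi 0.352 F [-5.1  0.9  6.1]
top 0 lever slope deg nan z40 nan hood [73.2 91.8]
side 53 lever slope deg -1.3 z40 11.1 hood [60.4 85.1]
```

View pics/side8c.png

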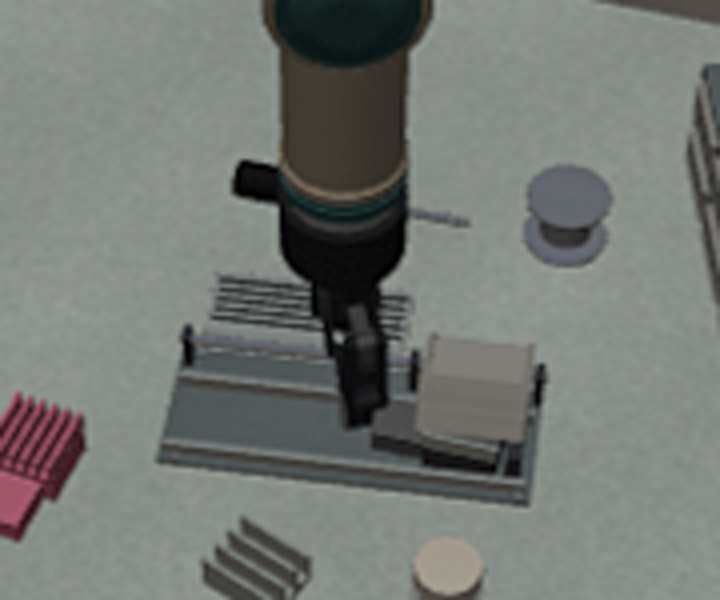

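Call:
arm_command(
  commands=[
    [8.54, [0.1, -0.02, 0], 0],
    [8.54, [0.1, -0.02, 0], 0],
    [8.54, [0, 0, 0], 0],
  ],
)

```text
clock: 7.2
position: [0.5907, 0.0506, 0.015]
ee_rot: [0.463, -0.456, -0.535, 0.54]
contact_force: [-6.1, 2.0, 8.5]
width: 0.0858
```

```bash
python3 - <<'E'
from rig import manip
from plan import *
im=manip.get_image("side"); np.savez("pics/side9.npz",**im)
s=manip.get_state();print(s["position"],s["contact_force"])
q=im["pixels"][200:280,320:400,::-1]
q=cv2.resize(q,None,fx=7,fy=7,interpolation=cv2.INTER_CUBIC)
S=im
def uv(P): return (proj(S,w(p,[P]))[0]-[320,200])*7
# expected module-home marks: base front bottom right corner, tail end top right, stop face bottom right
for P,col in(((.05,-.068,.004),(0,0,255)),((-.029,-.061,.022),(0,255,0)),((-.029,-.031,.022),(0,255,0)),((.05,-.046,.019),(255,0,0)),((.005,-.061,.022),(0,255,255)),((.073,-.0807,.004),(255,0,255))):
    a=uv(P);print(P,a.round()); cv2.drawMarker(q,tuple(int(t) for t in a),col,0,10,1)
cv2.imwrite("pics/side9z.png",q)
E
```

```text
[0.59063909 0.0506556  0.0150388 ] [-6.58385545  2.38573427  8.41225236]
(0.05, -0.068, 0.004) [319. 422.]
(-0.029, -0.061, 0.022) [ 96. 349.]
(-0.029, -0.031, 0.022) [107. 281.]
(0.05, -0.046, 0.019) [328. 345.]
(0.005, -0.061, 0.022) [194. 360.]
(0.073, -0.0807, 0.004) [382. 459.]
```

View pics/side9z.png

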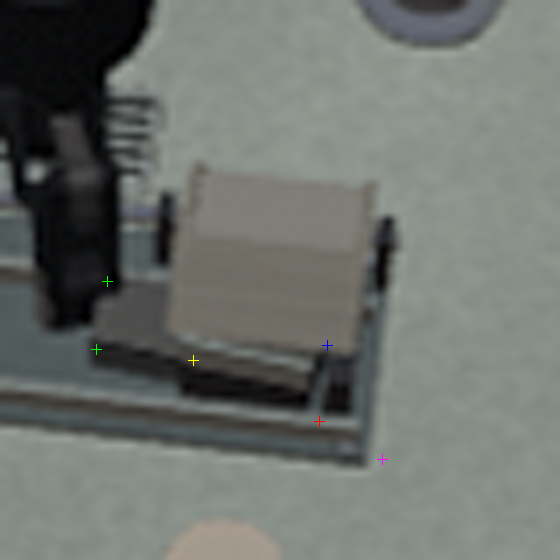

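Call:
arm_command(
  commands=[
    [8.54, [0.1, -0.02, 0], 0],
    [8.54, [0.1, -0.02, 0], 0],
    [8.54, [0.1, -0.02, 0], 0],
    [8.54, [0, 0, 0], 0],
    [8.54, [0, 0, 0], 0],
  ],
)

```text
clock: 7.75
position: [0.591, 0.0505, 0.0149]
ee_rot: [0.465, -0.455, -0.533, 0.54]
contact_force: [-11.9, 3.8, 12.0]
width: 0.0853
```

```bash
cat > z.py <<'E'
import sys
from rig import manip
from plan import *
tag=sys.argv[1]
im=manip.get_image("side"); np.savez(f"pics/side{tag}.npz",**im)
s=manip.get_state();print(s["position"],s["contact_force"],s["moment"])
q=im["pixels"][200:280,320:400,::-1]
cv2.imwrite(f"pics/side{tag}z.png",cv2.resize(q,None,fx=7,fy=7,interpolation=cv2.INTER_CUBIC))
E
python3 z.py 10; python3 chk.py 8
```

```text
[0.59096918 0.0505404  0.01490821] [-11.90013441   2.58366817  11.97081878] [ 0.49518562  1.76810539 -0.16783037]
top 0 lever slope deg nan z40 nan hood [73.2 91.8]
side 53 lever slope deg -1.3 z40 11.1 hood [60.4 85.1]
```

View pics/side10z.png

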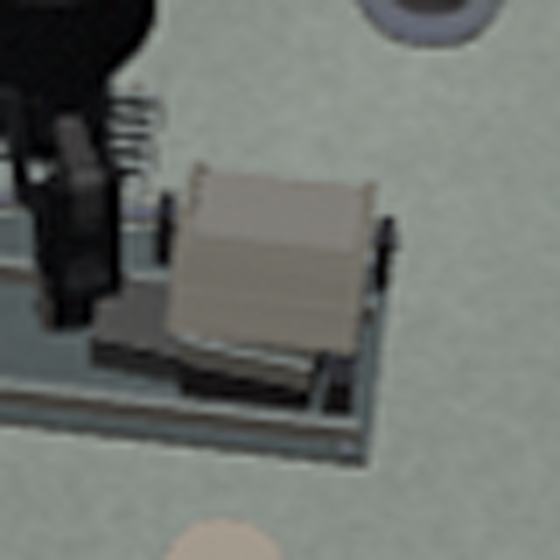

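```bash
python3 - <<'E'
from h import *
o=[]
for t in("3","7","8","10"):
    q=cam("side",t)["pixels"][240:265,350:380,::-1]; o.append(cv2.resize(q,None,fx=12,fy=12,interpolation=cv2.INTER_NEAREST))
cv2.imwrite("pics/cmp.png",np.vstack([np.hstack(o[:2]),np.hstack(o[2:])]))
E
```

```text
(no output)
```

View pics/cmp.png

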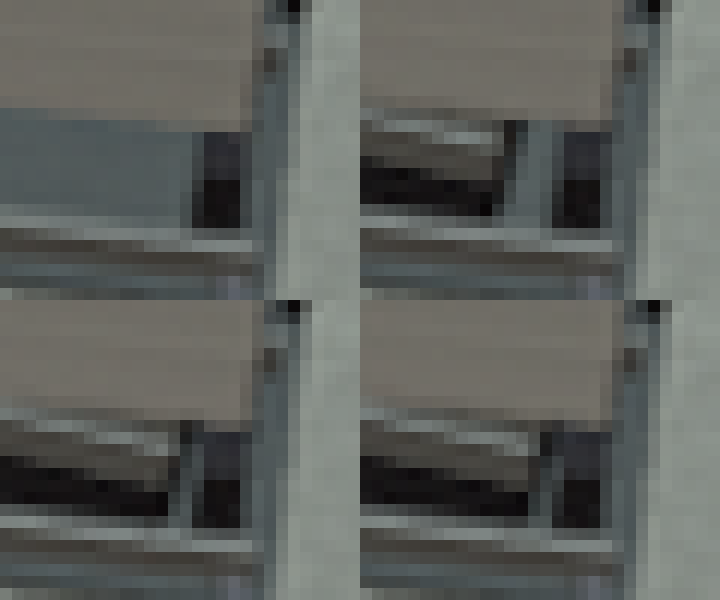

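```bash
python3 - <<'E'
from plan import *
S=cam("side")
for x in(.044,.047,.05):
    print(x,[(proj(S,w(p,[[x,-.068,z]]))[0]).round(1) for z in(.008,.014,.02,.03,.04)])
for y in(-.068,-.06,-.055,-.05): print("stop",y,[(proj(S,w(p,[[.05,y,z]]))[0]).round(1) for z in(.008,.014,.02,.03)])
print("fit res corner", proj(S,w(p,[[.07,-.081,.004]])))
print("tail end",[(proj(S,w(p,[[x,-.061,.022]]))[0]).round(1) for x in(-.029,-.032,-.035)])
q=cam("side","10")["pixels"].astype(int)
for r in (246,248,250,252,254,256): print(r,q[r,326:342].sum(1)//3, "|", q[r,358:376].sum(1)//3)
E
```

```text
0.044 [array([363.2, 259. ]), array([363.3, 257.6]), array([363.5, 256.1]), array([363.7, 253.7]), array([363.9, 251.2])]
0.047 [array([364.5, 259.2]), array([364.6, 257.7]), array([364.7, 256.2]), array([364.9, 253.8]), array([365.1, 251.3])]
0.05 [array([365.7, 259.3]), array([365.8, 257.8]), array([366. , 256.4]), array([366.2, 253.9]), array([366.4, 251.5])]
stop -0.068 [array([365.7, 259.3]), array([365.8, 257.8]), array([366. , 256.4]), array([366.2, 253.9])]
stop -0.06 [array([366. , 256.6]), array([366.2, 255.2]), array([366.3, 253.7]), array([366.5, 251.3])]
stop -0.055 [array([366.2, 255. ]), array([366.4, 253.5]), array([366.5, 252.1]), array([366.7, 249.6])]
stop -0.05 [array([366.4, 253.3]), array([366.6, 251.9]), array([366.7, 250.4]), array([366.9, 247.9])]
fit res corner [[373.37141249 265.56440801]]
tail end [array([333.7, 249.9]), array([332.5, 249.8]), array([331.3, 249.6])]
246 [53 33 12 23 25 28 37 66 83 77 77 77 77 76 76 76] | [108 108 107 108 108 107 107 107 106 107 106 108 101  79  71  78  99 132]
248 [90 92 94 94 95 95 78 53 67 75 73 75 75 79 81 78] | [102 105 106 106 108 109 110 110 109 109 110 110  95  76  85  80 108 139]
250 [87 87 87 86 87 90 76 38 34 36 35 34 35 28 24 33] | [ 91  89  82  77  70  63  70  55  50  72  78  87  73  72  86  83 114 138]
252 [86 85 86 86 86 88 81 66 58 50 49 44 36 35 33 34] | [ 62  61  67  83 100 112  81  25  44  49  48  45  63  84  85  86 119 141]
254 [99 97 95 94 93 89 87 88 87 84 86 89 89 92 86 75] | [ 58  63  64  65  69  70  45  56  69  39  45  42  60  82  84  99 129 140]
256 [ 79  89  95 104 104 112 123 123 123 120 117 121 116 109 107 107] | [ 22  21  22  20  18  10  50  70  43  20  21  18  64  90  83 104 131 138]
```

```bash
python3 - <<'E'
from plan import *
c,sn=np.cos(p[2]),np.sin(p[2])
z=cam("side","10");X,u,v=cloud(z);d=X[:,:2]-p[:2]; D=np.c_[c*d[:,0]+sn*d[:,1],-sn*d[:,0]+c*d[:,1],X[:,2]]*1e3
dark=z["pixels"][v,u].mean(1)<70
for z0 in range(10,150,10):
    k=dark&(D[:,0]>-100)&(D[:,0]<5)&(np.abs(D[:,1])<110)&(D[:,2]>=z0)&(D[:,2]<z0+10)
    if k.sum():
        o=np.argsort(-D[k,0])[:4]; print(z0,k.sum(),"front pts",D[k][o].round().astype(int).tolist(), "y range",D[k,1].min().round(),D[k,1].max().round())
# tail pts
k=(D[:,0]>-45)&(D[:,0]<0)&(D[:,1]>-60)&(D[:,1]<-34)&(D[:,2]>17)&(D[:,2]<27)
print("tail top",k.sum(),D[k].min(0),D[k].max(0))
k=(u>=318)&(u<=340)&(v>=228)&(v<=262)
for r in (238,241,244,247,250):
    print(r,[(int(a),)+tuple(D[(u==a)&(v==r)][0].round().astype(int).tolist()) for a in range(326,340) if ((u==a)&(v==r)).any()])
E
```

```text
10 116 front pts [[4, -68, 12], [2, -67, 11], [1, -77, 12], [-1, -61, 18]] y range -80.0 62.0
20 50 front pts [[4, -69, 23], [4, -68, 25], [4, -67, 27], [3, -61, 28]] y range -69.0 43.0
30 20 front pts [[4, -67, 32], [1, -68, 37], [1, -64, 35], [-11, -3, 30]] y range -68.0 40.0
40 2 front pts [[-49, -53, 47], [-82, 39, 42]] y range -53.0 39.0
50 8 front pts [[-21, -61, 59], [-23, -64, 58], [-28, -65, 59], [-37, -67, 56]] y range -67.0 -46.0
60 59 front pts [[-21, -62, 64], [-23, -66, 65], [-23, -66, 69], [-24, -63, 69]] y range -72.0 -40.0
70 39 front pts [[-21, -64, 71], [-21, -64, 75], [-22, -61, 78], [-22, -60, 73]] y range -71.0 -30.0
80 56 front pts [[-22, -61, 82], [-22, -61, 85], [-23, -66, 88], [-24, -64, 89]] y range -72.0 -20.0
90 70 front pts [[-21, -64, 93], [-22, -61, 97], [-22, -59, 99], [-24, -62, 94]] y range -69.0 -8.0
100 74 front pts [[-23, -51, 110], [-24, -62, 105], [-24, -59, 106], [-25, -55, 108]] y range -67.0 -12.0
110 88 front pts [[-23, -55, 112], [-24, -61, 112], [-25, -59, 116], [-25, -53, 112]] y range -66.0 -29.0
120 35 front pts [[-28, -19, 129], [-32,
[... 1148 characters left out ...]
3, 22), (335, -28, -47, 27), (336, -26, -42, 21), (337, -24, -40, 20), (338, -21, -44, 25), (339, -19, -42, 23)]
247 [(326, -50, -47, 11), (327, -47, -47, 12), (328, -45, -50, 16), (329, -42, -50, 17), (330, -40, -49, 15), (331, -39, -37, 1), (332, -36, -38, 2), (333, -34, -38, 2), (334, -29, -52, 22), (335, -27, -55, 26), (336, -25, -53, 24), (337, -22, -50, 21), (338, -20, -50, 21), (339, -18, -50, 21)]
250 [(326, -49, -52, 5), (327, -47, -48, 1), (328, -45, -47, 0), (329, -42, -49, 4), (330, -40, -49, 4), (331, -37, -50, 5), (332, -35, -49, 4), (333, -32, -53, 10), (334, -29, -55, 13), (335, -26, -58, 19), (336, -24, -58, 19), (337, -22, -55, 15), (338, -19, -55, 15), (339, -16, -60, 23)]
```

```bash
python3 - <<'E'
from plan import *
o=[]
for t in("8","10"):
    z=cam("side",t); q=z["pixels"][234:266,326:376,::-1]; q=cv2.resize(q,None,fx=16,fy=16,interpolation=cv2.INTER_LANCZOS4)[:,:]
    q=np.clip(q.astype(float)*1.5,0,255).astype(np.uint8)
    if t=="10":
        def line(a,b,col):
            A=((proj(z,w(p,[a,b]))-[326,234]+.5)*16).astype(int); cv2.line(q,tuple(map(int,A[0])),tuple(map(int,A[1])),col,1)
        for x0,col in((.0275,(0,255,0)),):
            for s in(-1,1):
                line((x0-.0565,-.046+s*.015,.022),(x0-.0225,-.046+s*.015,.022),col)
                line((x0-.0565,-.046+s*.015,.022),(x0-.0565,-.046+s*.015,.004),col)
            line((x0-.0565,-.061,.022),(x0-.0565,-.031,.022),col)
            line((x0+.0225,-.068,.04),(x0+.0225,-.068,.004),col)
            line((x0-.0225,-.068,.04),(x0-.0225,-.068,.004),col)
            line((x0-.0225,-.068,.004),(x0+.0225,-.068,.004),col)
        cv2.imwrite("pics/m10.png",q)
    else: cv2.imwrite("pics/m8.png",q)
E
```

```text
(no output)
```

View pics/m10.png

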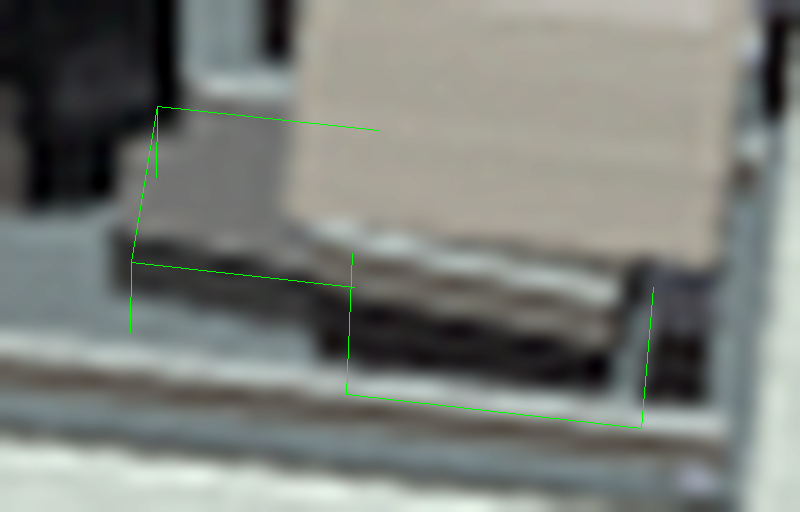

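Call:
arm_command(
  commands=[
    [8.54, [-0.03, -0.15, 0], 0],
    [8.54, [-0.03, -0.15, 0], 0],
    [8.54, [-0.03, -0.15, 0], 0],
    [8.54, [-0.03, -0.15, 0], 0],
    [8.54, [0, 0, 0], 0],
  ],
)

```text
clock: 8.3
position: [0.5911, 0.0458, 0.0151]
ee_rot: [0.465, -0.456, -0.534, 0.539]
contact_force: [-9.9, 6.1, 10.4]
width: 0.0854
```

```bash
cat > m.py <<'E'
import sys
from rig import manip
from plan import *
tag=sys.argv[1]
z=manip.get_image("side"); np.savez(f"pics/side{tag}.npz",**z)
s=manip.get_state(); d=s["position"][:2]-p[:2]; c,sn=np.cos(p[2]),np.sin(p[2]);f=s["contact_force"]
print(s["clock"],"dock mm",np.round([1e3*(c*d[0]+sn*d[1]),1e3*(-sn*d[0]+c*d[1]),1e3*s["position"][2]],1),"F dock",np.round([c*f[0]+sn*f[1],-sn*f[0]+c*f[1],f[2]],1))
q=z["pixels"][228:266,326:376,::-1]; q=cv2.resize(q,None,fx=15,fy=15,interpolation=cv2.INTER_LANCZOS4)
q=np.clip(q.astype(float)*1.5,0,255).astype(np.uint8)
def line(a,b,col=(0,255,0)):
    A=((proj(z,w(p,[a,b]))-[326,228]+.5)*15).astype(int); cv2.line(q,tuple(map(int,A[0])),tuple(map(int,A[1])),col,1)
x0=.0275
line((x0-.0565,-.061,.022),(x0-.0225,-.061,.022)); line((x0-.0565,-.061,.022),(x0-.0565,-.031,.022))
line((x0+.0225,-.068,.04),(x0+.0225,-.068,.014))
cv2.imwrite(f"pics/m{tag}.png",q)
E
python3 m.py 11
```

```text
8.35 dock mm [-55.5  -1.9  15. ] F dock [-10.4   4.5  11.5]
```

View pics/m11.png

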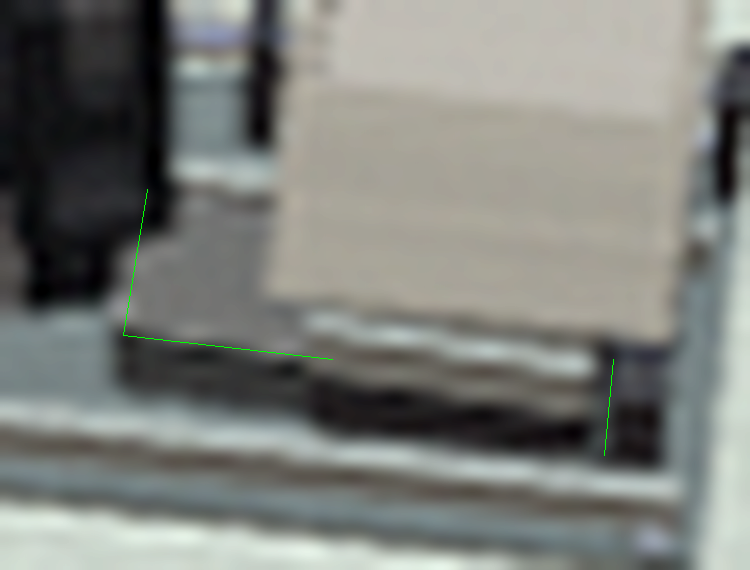

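Call:
arm_command(
  commands=[
    [8.54, [-0.03, -0.15, 0], 0],
    [8.54, [-0.03, -0.15, 0], 0],
    [8.54, [0.05, -0.01, 0], 0],
    [8.54, [0, 0, 0], 0],
  ],
)

```text
clock: 8.75
position: [0.5911, 0.0425, 0.015]
ee_rot: [0.465, -0.456, -0.534, 0.539]
contact_force: [-9.8, 6.3, 10.2]
width: 0.0854
```

```bash
python3 m.py 12
```

```text
8.8 dock mm [-54.9  -5.1  15.1] F dock [-11.2   3.8  10.5]
```

View pics/m12.png

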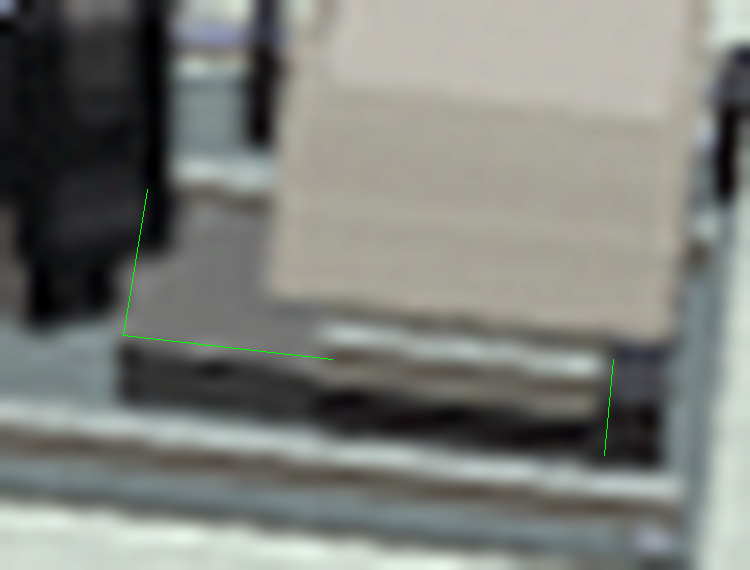

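Call:
arm_command(
  commands=[
    [8.54, [0.1, -0.03, 0], 0],
    [8.54, [0.1, -0.03, 0], 0],
    [8.54, [0, 0, 0], 0],
    [8.54, [0, 0, 0], 0],
  ],
)

```text
clock: 9.2
position: [0.5912, 0.0424, 0.015]
ee_rot: [0.466, -0.455, -0.534, 0.54]
contact_force: [-13.3, 7.2, 13.0]
width: 0.0854
```

```bash
python3 m.py 13;python3 chk.py 13 2>&1|tail -1; python3 - <<'E'
from h import *
q=cam("side","13")["pixels"].astype(int)
for r in (252,254,256): print(r,q[r,326:340].sum(1)//3, "|", q[r,358:376].sum(1)//3)
E
```

```text
9.25 dock mm [-54.8  -5.2  15. ] F dock [-14.7   4.6  14.1]
FileNotFoundError: [Errno 2] No such file or directory: 'pics/top13.npz'
252 [87 87 87 86 87 88 91 75 35 32 35 33 33 27] | [ 76  76  83 100 109 117 128 111  68  46  48  46  64  84  85  87 119 141]
254 [99 97 95 95 93 89 89 74 40 34 33 33 32 30] | [ 64  63  65  67  70  69  71  61  41  41  45  41  59  83  84  99 130 141]
256 [ 80  89  95 104 104 113 122 125 126 124 122 125 121 115] | [ 18  19  19  17  16  14  15  16  18  23  22  18  64  91  83 104 132 137]
```

View pics/m13.png

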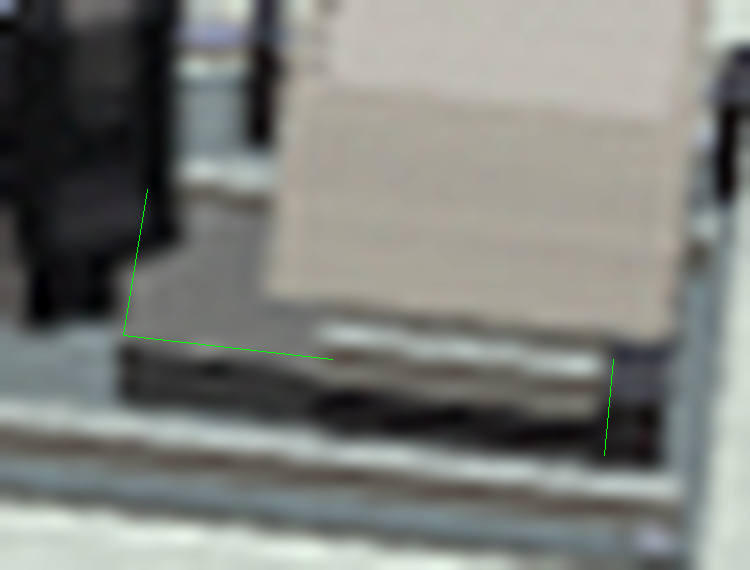

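Call:
arm_command(
  commands=[
    [8.54, [-0.2, 0.04, 0], 0],
    [8.54, [-0.2, 0.04, 0], 0],
    [8.54, [-0.3, 0.06, 0], 0],
    [8.54, [-0.4, 0.08, 0], 0],
    [8.54, [-0.4, 0.08, 0], 0],
    [8.54, [-0.4, 0.08, 0], 0],
    [8.54, [-0.3, 0.06, 0], 0],
    [8.54, [0, 0, 0], 0],
  ],
)

```text
clock: 10.05
position: [0.5804, 0.0437, 0.0171]
ee_rot: [-0.458, 0.462, 0.538, -0.536]
contact_force: [2.8, -0.4, 7.9]
width: 0.0855
```

```bash
python3 m.py 14
```

```text
10.1 dock mm [-65.7  -6.   17.1] F dock [2.6 0.1 6.9]
```

View pics/m14.png

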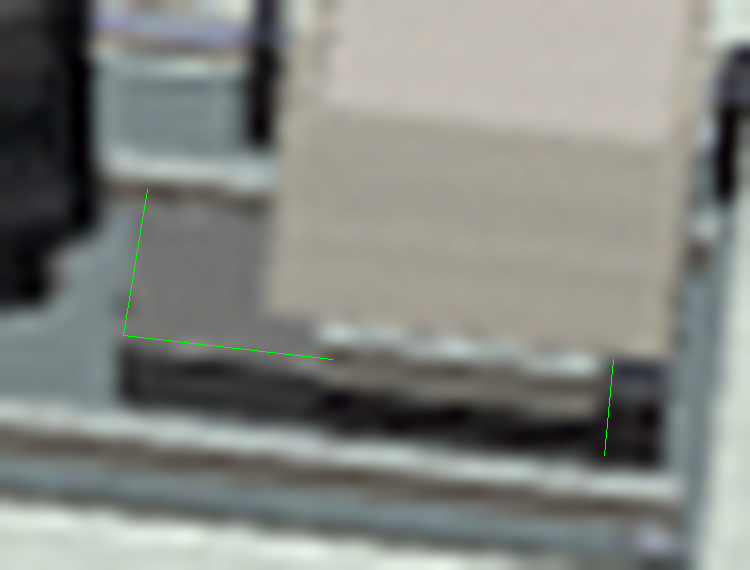

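Call:
arm_command(
  commands=[
    [8.54, [-0.4, 0.08, 0], 0],
    [8.54, [-0.4, 0.08, 0], 0],
    [8.54, [0, 0, 0.3], 0],
    [8.54, [0, 0, 0.3], 0],
    [8.54, [0, 0, 0.3], 0],
    [8.54, [0, 0, 0.3], 0],
    [8.54, [0, 0, 0.3], 0],
    [8.54, [0, 0, 0.3], 0],
    [8.54, [0, 0, 0.3], 0],
    [8.54, [0, 0, 0.3], 0],
    [8.54, [0, 0, 0.3], 0],
    [8.54, [0, 0, 0.3], 0],
  ],
)

```text
clock: 11.3
position: [0.5688, 0.046, 0.0458]
ee_rot: [0.461, -0.459, -0.537, 0.538]
contact_force: [0.3, -0.1, 1.1]
width: 0.0855
```

Call:
arm_command(
  commands=[
    [8.54, [0, 0, 0.5], 0],
    [8.54, [0, 0, 1], 0],
    [8.54, [0, 0, 2], 0],
    [8.54, [0, 0, 3], 0],
    [8.54, [0, 0, 3], 0],
    [8.54, [0, 0, 3], 0],
    [8.54, [-2, 0, 2], 0],
    [8.54, [-4, 0, 0], 0],
    [8.54, [-4, 0, 0], 0],
    [8.54, [-4, 0, 0], 0],
    [8.54, [-2, 0, 0], 0],
    [8.54, [0, 0, 0], 0],
  ],
)

```text
clock: 12.5
position: [0.4065, 0.0461, 0.1918]
ee_rot: [0.46, -0.459, -0.537, 0.537]
contact_force: [-0.3, 0.7, 0.2]
width: 0.0851
```

```bash
python3 m.py 15; python3 shot.py 15; python3 chk.py 15
```

```text
12.55 dock mm [-233.8  -37.3  192.1] F dock [ 0.7  0.9 -0. ]
clock 12.65 pos [0.4115 0.0457 0.1921] dock tcp mm [-231.7  -37.1  192.1] psi 0.351 F [-0.4 -0.6 -0.4]
top 173 lever slope deg 31.0 z40 33.4 hood [50.6 59.7]
side 275 lever slope deg 29.7 z40 32.9 hood [47.4 53.5]
```

View pics/side15c.png

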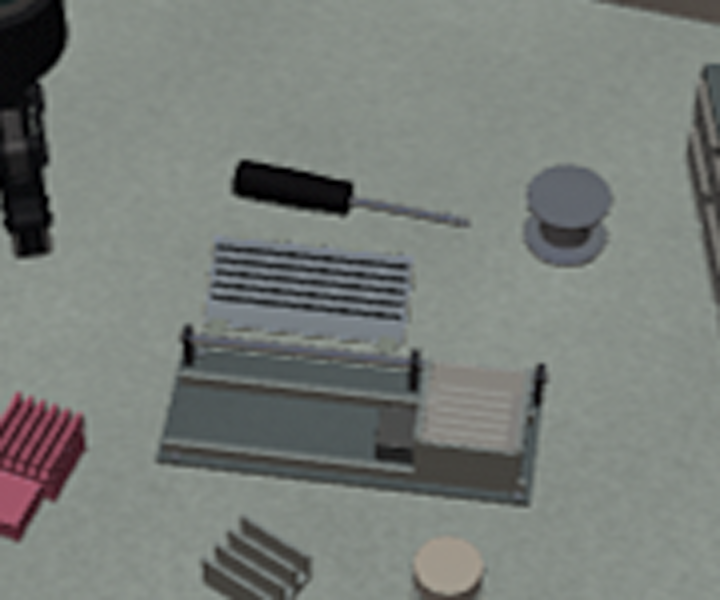

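View pics/m15.png

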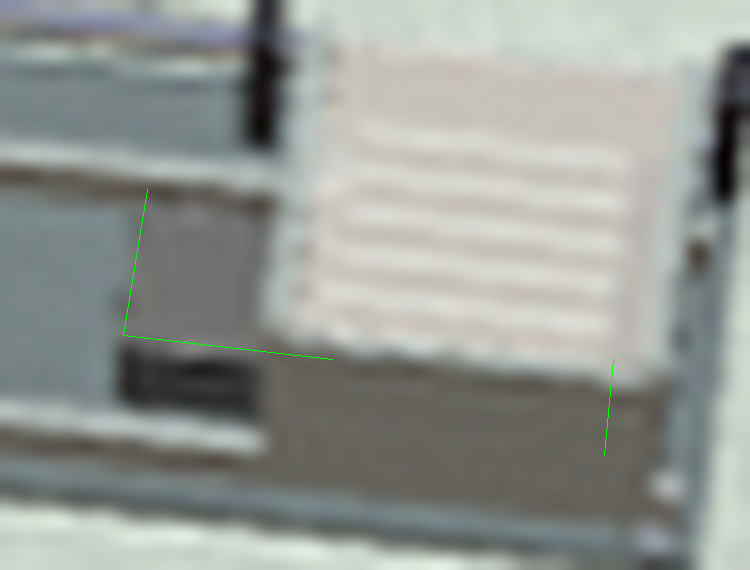

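View pics/top15c.png

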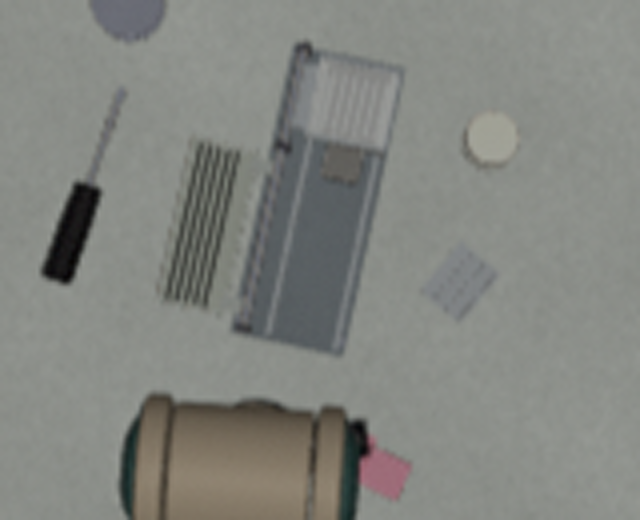

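Call:
arm_command(
  commands=[
    [8.54, [0, 0, 0], 0],
    [8.54, [0, 0, 0], 0],
    [8.54, [0, 0, 0], 0],
  ],
)

```text
clock: 12.95
position: [0.4106, 0.0458, 0.191]
ee_rot: [0.46, -0.46, -0.537, 0.537]
contact_force: [-0.2, 0.5, 0.5]
width: 0.0855
```

```bash
python3 -c "
from rig import manip
print(manip.get_state()['position'],manip.sign_off())"
```

```text
the job is handed in; nothing more can be done
[0.41062848 0.04576856 0.19101472] None
```

The module is home against the stop, with the hood closed over it. I handed the job in at about 13 s. One fingertip held the lever level (cover about 0.52 to 0.55) while the other pushed the tail. I then drew back and let the hood down slowly.

**Problem on the way:** the module first jammed askew, about 4 mm short at its right front corner. I dragged its tail sideways about 7 mm with the pushing fingertip until it straightened. A further 2 mm push then moved the arm only about 0.1 mm at about 15 N, and the side view showed no gap at the stop.

**Last checks:**
- **Hood:** the lever was back at about 30° and the hood looked shut, with the fins straight under the clear top.
- **Clearance:** the hood was never seen to touch the module. During the push, every measured lever angle was well above the 0.45 needed. It dropped to about 0.48 as I drew back, with the module already home.
- **Bystanders:** the heatsink, jar, driver, spool and pink look-alike showed no visible movement. I did not recheck the mug and meter, but the arm's path stayed well clear of them.
- **Arm:** it was clear of everything, with the force reading near zero.

**Disagreement:** my estimate of the fingertip's leading edge, taken from the arm's position, came out about 5 mm ahead of where the tail appeared in the images. I relied on the images and the contact force instead.

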